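# Tighten the turntable flange across

## Robot

A 6-joint arm with a two-finger parallel gripper is mounted at the origin on the work surface. World frame = base frame: x ahead of the robot, y to its left, z up, the work surface at z = 0. Lengths are in mm, angles in degrees, forces in N, time in s.
With the tool pointing down it reaches from about 300 to 850 mm from the base axis. Payload 4.2 kg.
Tool frame: the origin (TCP) lies at the centre of the arm's flange, where the gripper is bolted on; the fingertips stand 191 mm ahead of it and the grasp point (between the pads) lies 172 mm ahead of it; y points along the fingers, x is the direction in which the jaws open and shut, and the axes are right-handed (so a half turn about y gives the same grasp; the last joint's range is limited). The gripper opens to 91 mm and grips with 3 to 60 N. Pads are 32 mm wide; open, the fingers measure 118 mm over their backs; the gripper's body (76 mm by 178 mm) begins 60 mm behind the grasp point.
Start: joints at [69.442, 18.312, 89.639, -0, 72.044, -1.146], TCP at [191.101, 542.313, 404.776] pointing down, gripper open.
Joint ranges: [-177.97, 177.97], [-48.28, 115.42], [12.27, 149.76], [-77.06, 257.06], [2.81, 150.46], [-146.56, 146.56]. Speed limits (degrees/s): [147.25, 147.25, 180, 180, 180, 180].

## Interface

Orientations are given as [roll, pitch, yaw] about the fixed x, y, z axes, in that order (R = Rz(yaw) Ry(pitch) Rx(roll)).
In Python, from workcell import env gives the robot as it stands.
- The arm moves only by the tool carry_out, never from a script. Its argument "increments" is a list of rows, each a list of 3 entries, a list of its own where there are three numbers: the turn, a rotation vector about the tool's x, y, z in rad, then the shift along the tool's x, y, z in mm, then the closure, from 0 (fully open) to 1 (shut). In form: [[[wx, wy, wz], [dx, dy, dz], claw], ...]. A call has 1 to 10 rows; each row is the pose to reach, as a shift and turn from the pose commanded when the call began, along the tool's axes at that moment; what a row does not reach only later rows make up. A row lasts 1/12 s, in which the tool goes at most 41.7 mm and 7.16 degrees, less where a joint would pass 70% of its speed; a pose out of reach is approached as far as the arm can. A call with a gripper value outside its range is refused whole. The fingers move at their own pace and stop on an object; "force" is the grip in N (left out, the last holds). Time passes only in rows, so rows that repeat a pose let the fingers close. It gives the time, the measured TCP pose, the force and the opening at its end, in the units of the state.
- env.state(): the state, without advancing time (a new reading comes with each control period).
- env.grab_frame(name): name is "scene" or "side" or "wrist"; returns a dict with "frame" (384x512x3 uint8, blue, green, red), "z_map" (384x512 float32, mm along the optical axis (not along the pixel's ray), 0 where there is no reading), "camera_matrix" (3x3 intrinsics, pixels), "rvec" (rotation vector, rad) and "tvec" (3), from world to camera coordinates, as OpenCV has them; the wrist camera has in their place "hand_eye" (4x4, takes a point from camera to tool coordinates, whose origin is the TCP and whose axes are the tool frame's). Camera axes: x right, y down, z forward; pixel columns grow to the right and rows downward; lengths in mm; the calibration is good to about 2 mm. A picture is of the moment at which its call begins: read the wrist's pose just before it.
- env.job_done(): hands the job in, once; it reports no verdict.
The state is a dict: "time_s": time; "qpos": joint angles; "qvel": joint speeds; "effort": joint torques, N m; "ee_pos": TCP position; "ee_rot": TCP orientation; "force": force on the tool from outside, world axes, zero at the start; "torque": the same for the moment, N m; "gripper_width": finger opening in mm.
Only numpy, scipy, OpenCV 4.12 (cv2) and the standard library are available. Lean on these libraries where they do the work, as an engineer would, in place of code of your own. Each camera call takes 0.05 s, during which the arm holds its last target. There are 200 camera calls.

## Task

The round steel flange of the lazy Susan sits on the shelf under four wing nuts, and one of them is already tight: its wings lie along the flange's rim. Tighten the other three clockwise in cross order, first the nut straight across from the tight one and then the remaining two in either order, each by less than a quarter turn until its wings lie along the rim too.

Things in the scene. Friction and masses are not known exactly. Their poses are not given: they have to be found in the camera images.
- nut_a_wings (a point): The tight wing nut, which does not turn: its wings lie along the rim. Every nut's wings: upright, 64 mm long, 10 mm thick, 10 to 45 mm above the flange's top; below them a round hub 28 mm wide, 12 mm high. Point: on the nut's axis, 38 mm above the shelf, mid-height of the wings; x along the wings, z up. Flange: fixed steel disc 230 mm wide, 8 mm thick; nuts 80 mm from its centre, a low 8 mm boss there.
- nut_b_wings (a point): Loose wing nut straight across the flange from nut_a; shape, point and axes as nut_a. Wings start 52 to 78 degrees anticlockwise (from above) of lying along the rim, that is, square to the line to the flange's centre. Turns clockwise to tighten, light friction (0.08 N m), stays where left, keeps its height; hard stop 5 degrees past the rim line.
- nut_c_wings (a point): Loose wing nut a quarter of the way round the flange from nut_a, anticlockwise seen from above; shape, point and axes as nut_a, start angle, turning and stop as nut_b.
- nut_d_wings (a point): Loose wing nut a quarter of the way round the flange from nut_a, clockwise seen from above; shape, point and axes as nut_a, start angle, turning and stop as nut_b.
Things that resemble listed ones, but are neither listed nor needed, are in the scene too. There is more than one size of the part that bears nut_a_wings; the job needs the smallest.

How it is judged:
By the outcome, as a careful person would: the job done as asked, in the order asked, and still so for the second after the job is handed in, with the robot touching nothing.
It also fails if it takes over 45 s, if anything falls off the work surface, if the arm or the gripper's body presses on something with over 40 N, if the wrist force passes 120 N, or if a joint passes its speed limit or range.

## Working session

There is one attempt and no reset: what is moved stays moved. The work goes in short steps, Python scripts to look and compute and a tool call to move; the robot and the scene stay as the last step left them, time stands still between calls to the robot, and variables do not carry over. Pictures are saved under pics/ and viewed, about 8 in all and at most 12, crops included, and the job is handed in when it is done.

Besides the shell and the picture viewer there is one more tool, called after "Emit:" as a command line: name --argument value ..., lists and objects as JSON in quotes. carry_out: Moves the arm, as the interface text tells. Its arguments: {"type":"object","properties":{"increments":{"type":"array","items":{"type":"array"}},"force":{"type":"number"}},"required":["increments"]}

```bash
mkdir -p pics; ls; python3 - <<'E'
from workcell import env
import cv2,numpy as np
print(env.state())
a=env.grab_frame("scene");b=env.grab_frame("side")
np.savez("f0.npz",**{k+n:v for n,f in (("s",a),("d",b)) for k,v in f.items()})
cv2.imwrite("pics/a.png",np.vstack([a["frame"],b["frame"]])[:, :] if 0 else cv2.resize(np.hstack([a["frame"],b["frame"]]),(800,300)))
cv2.imwrite("pics/scene.png",cv2.resize(a["frame"],(800,600)))
E
```

```text
pics
{'time_s': 0.0, 'qpos': array([ 6.94434658e+01,  1.83491937e+01,  8.97080483e+01, -8.08335457e-04,
        7.20439117e+01, -1.14664969e+00]), 'qvel': array([-0.01751432,  0.03961155, -0.06864242,  0.06239621, -0.06768122,
       -0.04309216]), 'effort': array([-9.65056970e-04, -4.12471211e+01, -2.31968486e+01,  7.28436001e-02,
        4.58265329e-02, -1.33359613e-04]), 'ee_pos': array([191.02852968, 542.14192215, 403.93339902]), 'ee_rot': array([-89.99874413,   0.10114887,  70.59036651]), 'force': array([-0.67504383, -0.00960109, -0.33157679]), 'torque': array([-0.04146018,  0.01500348, -0.03348198]), 'gripper_width': 91.39938602895474}
```

View pics/scene.png

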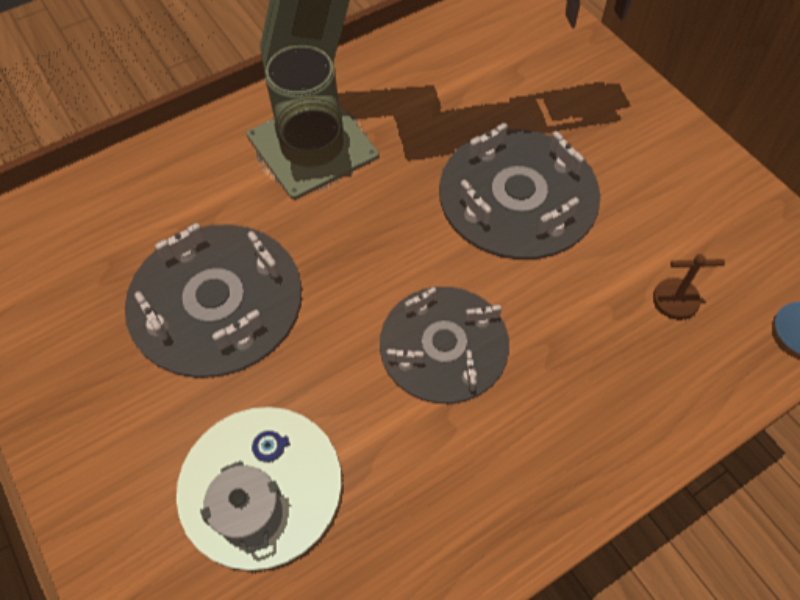

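View pics/a.png

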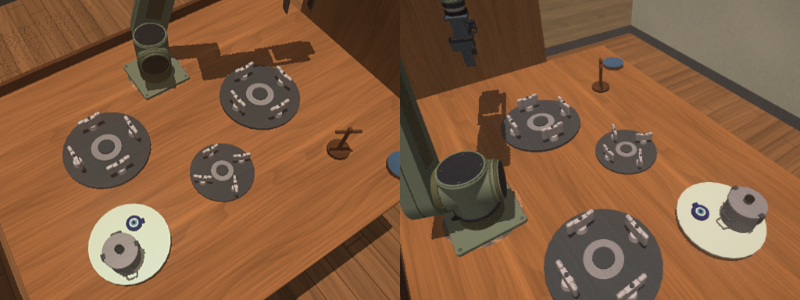

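```bash
cat > h.py <<'E'
import numpy as np,cv2
from scipy.spatial.transform import Rotation as Ro
def tool():
    from workcell import env
    s=env.state();T=np.eye(4);T[:3,:3]=Ro.from_euler('xyz',s["ee_rot"],degrees=True).as_matrix();T[:3,3]=s["ee_pos"];return T,s
def cloud(f,Tw=None):
    if Tw is None:
        M=np.eye(4);M[:3,:3]=cv2.Rodrigues(np.array(f["rvec"]))[0];M[:3,3]=np.ravel(f["tvec"]);Tw=np.linalg.inv(M)
    z=f["z_map"];v,u=np.indices(z.shape);K=f["camera_matrix"]
    P=np.stack([(u-K[0,2])/K[0,0]*z,(v-K[1,2])/K[1,1]*z,z],-1)
    W=P@Tw[:3,:3].T+Tw[:3,3];W[z==0]=np.nan;return W
def nuts(W,c):
    """wing clusters: centre, direction mod 180, and angle ccw from the rim line"""
    P=W.reshape(-1,3);P=P[np.isfinite(P).all(1)]
    d=P[:,:2]-c;r=np.hypot(*d.T);P=P[(r>40)&(r<125)&(P[:,2]>24)&(P[:,2]<62)]
    im=np.zeros((300,300),np.uint8);ij=np.round(P[:,:2]-c+150).astype(int);im[ij[:,1],ij[:,0]]=255
    im=cv2.morphologyEx(im,cv2.MORPH_CLOSE,np.ones((7,7)))
    n,l=cv2.connectedComponents(im);lab=l[ij[:,1],ij[:,0]]
    for i in range(1,n):
        Q=P[lab==i]
        if len(Q)<40: continue
        (cx,cy),(w,h),a=cv2.minAreaRect(Q[:,:2].astype(np.float32))
        if w<h:a+=90
        b=np.degrees(np.arctan2(cy-c[1],cx-c[0]));e=(a-b-90+90)%180-90
        print(f"n{len(Q)} c({cx:.1f},{cy:.1f}) r{np.hypot(cx-c[0],cy-c[1]):.1f} size {max(w,h):.0f}x{min(w,h):.0f} dir {a%180:.1f} bearing {b:.1f} ccw-from-rim {e:.1f} ztop {Q[:,2].max():.0f}")
E
python3 - <<'E'
from h import *
D=np.load("f0.npz")
for n in "sd":
    f={k:D[k+n] for k in("frame","z_map","camera_matrix","rvec","tvec")}
    W=cloud(f)
    # dark flange pixels near
    if n=="s": seed=W[int(341*.64),int(444*.64)]; print(seed)
    g=f["frame"].max(-1)
    m=(np.abs(W[...,2]-8)<5)&(np.hypot(W[...,0]-seed[0],W[...,1]-seed[1])<140)&(f["frame"].max(-1).astype(int)-f["frame"].min(-1)<25)
    p=W[m][:,:2].astype(np.float32);c,r=cv2.minEnclosingCircle(p);print(n,c,r,np.median(W[m][:,2]))
    nuts(W,np.array(c))
W=cloud({k:D[k+"s"] for k in("frame","z_map","camera_matrix","rvec","tvec")});
E
```

```text
[532.53614249 -31.32875068  15.04979749]
s (531.4818725585938, -30.239974975585938) 113.97425079345703 7.721476273969756
n174 c(528.5,-109.8) r79.6 size 64x13 dir 54.8 bearing -92.2 ccw-from-rim 57.0 ztop 57
n155 c(451.0,-29.2) r80.5 size 62x14 dir 92.2 bearing 179.2 ccw-from-rim 2.9 ztop 58
n117 c(610.6,-31.6) r79.2 size 63x11 dir 152.8 bearing -1.0 ccw-from-rim 63.8 ztop 57
n171 c(534.0,49.2) r79.5 size 62x17 dir 61.0 bearing 88.2 ccw-from-rim 62.8 ztop 56
d (525.4960327148438, -30.242692947387695) 115.0523910522461 9.969673936149775
n109 c(527.2,-110.2) r80.0 size 64x16 dir 56.8 bearing -88.8 ccw-from-rim 55.6 ztop 57
n158 c(447.4,-27.3) r78.2 size 63x12 dir 87.6 bearing 177.8 ccw-from-rim -0.3 ztop 56
n193 c(608.5,-31.4) r83.0 size 63x12 dir 153.3 bearing -0.8 ccw-from-rim 64.0 ztop 58
n96 c(529.9,50.2) r80.6 size 62x11 dir 66.8 bearing 86.8 ccw-from-rim 70.0 ztop 57
```

Emit:
carry_out --increments '[[[0,0.13,0],[-427,0,-510],0],[[0,0.13,0],[-427,0,-510],0],[[0,0.13,0],[-427,0,-510],0],[[0,0.13,0],[-427,0,-510],0],[[0,0.13,0],[-427,0,-510],0],[[0,0.13,0],[-427,0,-510],0],[[0,0.13,0],[-427,0,-510],0],[[0,0.13,0],[-427,0,-510],0],[[0,0.13,0],[-427,0,-510],0],[[0,0.13,0],[-427,0,-510],0]]'

```text
time_s: 0.93
ee_pos: [403.9, 181.9, 404.7]
ee_rot: [-90.0, -0.0, 63.1]
force: [0.1, 0.2, 0.1]
gripper_width: 91.1
```

```bash
cat > go.py <<'E'
import sys
from h import *
def go(x,y,z,yaw):
    T,s=tool();R=T[:3,:3];d=R.T@(np.array([x,y,z])-T[:3,3])
    G=Ro.from_euler('xyz',[-90,0,yaw],degrees=True).as_matrix();w=Ro.from_matrix(R.T@G).as_rotvec()
    print("t",round(s["time_s"],2),"pos",s["ee_pos"].round(1),s["ee_rot"].round(1),"F",s["force"].round(1),"w",round(s["gripper_width"],1),"q",s["qpos"].round(0));print("turn",w.round(4),"shift",d.round(1))
if __name__=="__main__": go(*map(float,sys.argv[1:]))
E
python3 go.py 530 -30 400 63; python3 -c "
from workcell import env
f=env.grab_frame('wrist');print(f['hand_eye'].round(2),f['camera_matrix'])"
```

```text
t 0.93 pos [403.9 181.9 404.7] [-90.   -0.   63.1] F [0.1 0.2 0.1] w 91.1 q [ 23.   6. 106.   0.  68. -40.]
turn [-0.0001  0.0026  0.0001] shift [-132.1    4.6 -208.2]
[[ 1.   -0.   -0.   -0.67]
 [ 0.   -0.24  0.97 20.2 ]
 [-0.   -0.97 -0.24 67.71]
 [ 0.    0.    0.    1.  ]] [[303.45005387   0.         257.64246511]
 [  0.         303.45005387 190.39840497]
 [  0.           0.           1.        ]]
```

Emit:
carry_out --increments '[[[0,0,0],[-132,5,-208],0.4],[[0,0,0],[-132,5,-208],0.4],[[0,0,0],[-132,5,-208],0.4],[[0,0,0],[-132,5,-208],0.4],[[0,0,0],[-132,5,-208],0.4],[[0,0,0],[-132,5,-208],0.4],[[0,0,0],[-132,5,-208],0.4],[[0,0,0],[-132,5,-208],0.4],[[0,0,0],[-132,5,-208],0.4]]'

```text
time_s: 1.73
ee_pos: [529.1, -27.5, 399.2]
ee_rot: [-89.9, 0.0, 63.1]
force: [0.2, 0.6, 0.8]
gripper_width: 54.9
```

```bash
cat > look.py <<'E'
import sys
from h import *
from workcell import env
T,s=tool();f=env.grab_frame("wrist");cv2.imwrite(sys.argv[1],f["frame"])
W=cloud(f,T@f["hand_eye"]);c0=np.array([529,-30.])
fr=f["frame"].astype(int)
m=(np.abs(W[...,2]-8)<5)&(np.hypot(W[...,0]-c0[0],W[...,1]-c0[1])<135)&(fr.max(-1)-fr.min(-1)<25)
p=W[m][:,:2].astype(np.float32);h=cv2.convexHull(p);(c,ax,_)=cv2.fitEllipse(h);print("centre",c,"diam",ax,"z",np.median(W[m][:,2]),"w",s["gripper_width"])
nuts(W,np.array(c) if abs(ax[0]-230)<8 and len(sys.argv)<3 else c0)
E
python3 look.py pics/w1.png; python3 go.py 610 -31 300 63
```

```text
centre (523.4732055664062, -26.267099380493164) diam (216.48858642578125, 225.6223907470703) z 8.020135853619877 w 54.913434994759704
n632 c(525.4,-107.7) r77.8 size 63x10 dir 52.9 bearing -92.6 ccw-from-rim 55.5 ztop 54
n619 c(447.6,-26.3) r81.4 size 64x10 dir 88.5 bearing 177.4 ccw-from-rim 1.1 ztop 54
n303 c(593.3,-23.5) r64.6 size 33x10 dir 152.9 bearing 5.8 ccw-from-rim 57.1 ztop 54
n641 c(529.3,51.0) r81.0 size 63x10 dir 66.7 bearing 89.8 ccw-from-rim 66.9 ztop 55
t 1.78 pos [528.9 -27.  399.4] [-89.9  -0.   63.2] F [0.1 0.2 1.4] w 55.1 q [ -4.  14.  96.   0.  70. -67.]
turn [-0.0014  0.0031  0.    ] shift [ 33.1  99.3 -74.3]
```

View pics/w1.png

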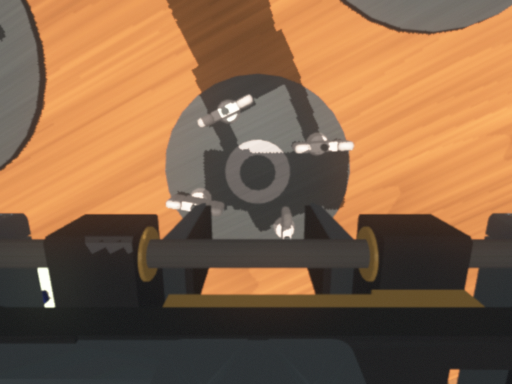

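Emit:
carry_out --increments '[[[0,0,0],[32,50,-136],0.4],[[0,0,0],[32,50,-136],0.4],[[0,0,0],[32,50,-136],0.4],[[0,0,0],[32,50,-136],0.4],[[0,0,0],[32,50,-136],0.4],[[0,0,0],[32,50,-136],0.4],[[0,0,0],[32,50,-136],0.4]]'

```text
time_s: 2.37
ee_pos: [664.4, -59.3, 350.0]
ee_rot: [-89.9, 0.0, 63.2]
force: [-1.2, -0.0, 0.8]
gripper_width: 54.7
```

```bash
python3 look.py pics/w2.png; python3 go.py 607.5 -30 280 63
```

```text
centre (542.222412109375, -36.44397735595703) diam (189.120361328125, 227.57254028320312) z 7.9900122631703425 w 54.666564315486205
n994 c(526.1,-107.2) r77.3 size 63x10 dir 52.6 bearing -92.1 ccw-from-rim 54.7 ztop 54
n754 c(607.4,-30.1) r78.4 size 63x10 dir 152.1 bearing -0.1 ccw-from-rim 62.2 ztop 54
n334 c(533.5,48.7) r78.8 size 61x4 dir 64.0 bearing 86.7 ccw-from-rim 67.3 ztop 40
t 2.42 pos [664.2 -59.5 350.6] [-90.   -0.   63.2] F [-0.2 -0.7  0.1] w 54.8 q [ -6.  29.  81.   0.  70. -69.]
turn [-0.0001  0.0039  0.0002] shift [ 0.8 70.6 63.9]
```

Emit:
carry_out --increments '[[[0,0.019,0],[1,50,64],0.4],[[0,0.019,0],[1,50,64],0.4],[[0,0.019,0],[1,70,64],0.4],[[0,0.019,0],[1,90,64],0.4],[[0,0.019,0],[1,110,64],0.4],[[0,0.019,0],[1,125,64],0.4],[[0,0.019,0],[1,135,64],0.4],[[0,0.019,0],[1,135,64],0.4]]'

```text
time_s: 3.08
ee_pos: [607.2, -30.4, 213.8]
ee_rot: [-89.8, 0.1, 62.1]
force: [0.4, -0.3, 0.7]
gripper_width: 54.6
```

```bash
python3 go.py 607.4 -30.1 216 62.1; python3 - <<'E'
from workcell import env
import cv2
cv2.imwrite("pics/w3.png",env.grab_frame("wrist")["frame"])
E
```

```text
t 3.08 pos [607.2 -30.4 213.8] [-89.8   0.1  62.1] F [ 0.4 -0.3  0.7] w 54.6 q [ -4.  31.  99.   0.  50. -66.]
turn [-0.0029 -0.0003 -0.0011] shift [ 0.4 -2.2 -0. ]
```

View pics/w3.png

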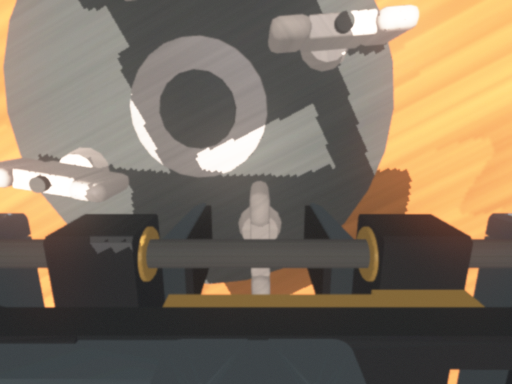

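Emit:
carry_out --increments '[[[0,0,0],[0,-1,0],0.9],[[0,0,0],[0,-1,0],0.9],[[0,0,0],[0,-1,0],0.9],[[0,0,0],[0,-1,0],1],[[0,0,0],[0,-1,0],1],[[0,0,0],[0,-1,0],1],[[0,0,0],[0,-1,0],1],[[0,0,0],[0,-1,0],1]]' --force 15

```text
time_s: 3.8
ee_pos: [608.9, -30.6, 215.9]
ee_rot: [-90.0, -0.1, 62.0]
force: [1.1, 2.3, -0.6]
gripper_width: 10.4
```

```bash
python3 go.py 607.4 -30.1 216 -1.4; sed -n 1,3p go.py >/dev/null
```

```text
t 3.8 pos [608.9 -30.6 215.9] [-90.   -0.1  62. ] F [ 1.1  2.3 -0.6] w 10.4 q [ -4.  31.  99.   0.  50. -66.]
turn [-4.0000e-04  1.1071e+00  1.6000e-03] shift [-0.3 -0.1  1.5]
```

Emit:
carry_out --increments '[[[0,0.11,0],[0,0,0],1],[[0,0.22,0],[0,0,0],1],[[0,0.33,0],[0,0,0],1],[[0,0.44,0],[0,0,0],1],[[0,0.55,0],[0,0,0],1],[[0,0.66,0],[0,0,0],1],[[0,0.77,0],[0,0,0],1],[[0,0.88,0],[0,0,0],1],[[0,0.98,0],[0,0,0],1],[[0,1.05,0],[0,0,0],1]]'

```text
time_s: 4.63
ee_pos: [608.5, -30.8, 215.9]
ee_rot: [-90.0, 0.0, 1.7]
force: [-1.0, 0.7, 1.9]
gripper_width: 9.8
```

```bash
python3 go.py 607.4 -30.1 216 -1.4
```

```text
t 4.63 pos [608.5 -30.8 215.9] [-90.    0.    1.7] F [-1.   0.7  1.9] w 9.8 q [-4. 31. 99.  0. 50. -6.]
turn [-0.0002  0.0533 -0.0005] shift [-1.1 -0.1  0.7]
```

Emit:
carry_out --increments '[[[0,0.053,0],[0,0,0],1],[[0,0.053,0],[0,0,0],1],[[0,0.053,0],[0,0,0],1],[[0,0.053,0],[0,0,0],0.4],[[0,0.053,0],[0,0,0],0.4],[[0,0.053,0],[0,0,0],0.4],[[0,0.053,0],[0,0,0],0.4],[[0,0.053,0],[0,0,0],0.4],[[0,0.053,0],[0,-30,0],0.4],[[0,0.053,0],[0,-65,0],0.4]]'

```text
time_s: 5.47
ee_pos: [607.7, -31.0, 278.6]
ee_rot: [-90.0, 0.4, -1.1]
force: [-0.2, 0.5, 0.1]
gripper_width: 53.1
```

```bash
python3 go.py 526 -107.4 350 -37
```

```text
t 5.47 pos [607.7 -31.  278.6] [-90.    0.4  -1.1] F [-0.2  0.5  0.1] w 53.1 q [-4. 27. 95. -0. 58. -3.]
turn [ 0.0019  0.626  -0.0071] shift [-80.7 -70.8 -78. ]
```

Emit:
carry_out --increments '[[[0,0.1,0],[-20,-30,-20],0.4],[[0,0.2,0],[-118,-71,-130],0.4],[[0,0.3,0],[-118,-71,-130],0.4],[[0,0.42,0],[-118,-71,-130],0.4],[[0,0.53,0],[-118,-71,-130],0.4],[[0,0.626,0],[-118,-71,-130],0.4],[[0,0.626,0],[-118,-71,-130],0.4],[[0,0.626,0],[-118,-71,-130],0.4],[[0,0.626,0],[-118,-71,-130],0.4]]'

```text
time_s: 6.22
ee_pos: [488.4, -158.2, 351.4]
ee_rot: [-90.0, 0.0, -36.9]
force: [-0.7, 0.0, 0.7]
gripper_width: 54.5
```

```bash
python3 look.py pics/w4.png; python3 go.py 526 -107.4 216 -37
```

```text
centre (521.53369140625, -36.50621032714844) diam (202.92095947265625, 229.0600128173828) z 7.987728017195593 w 54.51757350035065
n760 c(525.5,-108.0) r78.1 size 63x9 dir 53.0 bearing -92.5 ccw-from-rim 55.6 ztop 55
n464 c(606.7,-48.5) r79.9 size 28x10 dir 89.8 bearing -13.4 ccw-from-rim 13.2 ztop 55
n1288 c(447.7,-26.5) r81.4 size 63x11 dir 88.6 bearing 177.5 ccw-from-rim 1.1 ztop 54
n87 c(518.2,23.2) r54.3 size 9x4 dir 175.0 bearing 101.5 ccw-from-rim -16.4 ztop 44
t 6.27 pos [ 488.5 -158.1  351.3] [-90.    0.  -36.9] F [ 0.6 -0.  -0.2] w 54.3 q [-19.  15. 102.   0.  62.  18.]
turn [-0.      0.0025 -0.0006] shift [ -0.3 135.3  63.1]
```

View pics/w4.png

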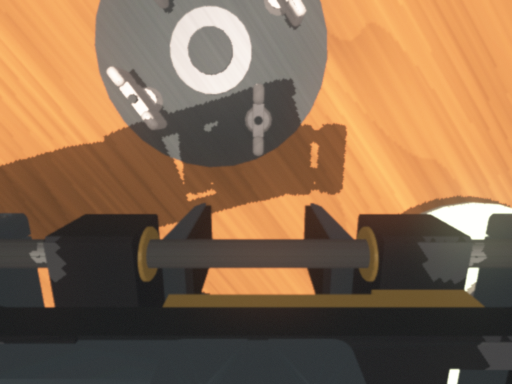

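Emit:
carry_out --increments '[[[0,0,0],[0,50,63],0.4],[[0,0,0],[0,50,63],0.4],[[0,0,0],[0,70,63],0.4],[[0,0,0],[0,90,63],0.4],[[0,0,0],[0,110,63],0.4],[[0,0,0],[0,125,63],0.4],[[0,0,0],[0,135,63],0.4],[[0,0,0],[0,135,63],0.4],[[0,0,0],[0,135,63],0.4]]'

```text
time_s: 7.02
ee_pos: [526.3, -107.9, 216.4]
ee_rot: [-90.0, 0.0, -36.9]
force: [0.3, -0.5, -0.1]
gripper_width: 54.8
```

Emit:
carry_out --increments '[[[0,0,0],[0,0,0],0.9],[[0,0,0],[0,0,0],0.9],[[0,0,0],[0,0,0],0.9],[[0,0,0],[0,0,0],1],[[0,0,0],[0,0,0],1],[[0,0,0],[0,0,0],1],[[0,0,0],[0,0,0],1],[[0,0,0],[0,0,0],1]]' --force 15

```text
time_s: 7.68
ee_pos: [525.9, -108.3, 216.9]
ee_rot: [-90.0, -0.0, -37.0]
force: [-0.4, -0.5, 1.9]
gripper_width: 10.0
```

```bash
python3 go.py 525.7 -107.8 216 -91.4
```

```text
t 7.68 pos [ 525.9 -108.3  216.9] [-90.  -0. -37.] F [-0.4 -0.5  1.9] w 10.0 q [-13.  26. 109.   0.  45.  24.]
turn [-2.00e-04  9.49e-01  0.00e+00] shift [-0.5  0.9  0.3]
```

Emit:
carry_out --increments '[[[0,0.11,0],[0,0,0],1],[[0,0.22,0],[0,0,0],1],[[0,0.33,0],[0,0,0],1],[[0,0.44,0],[0,0,0],1],[[0,0.55,0],[0,0,0],1],[[0,0.66,0],[0,0,0],1],[[0,0.77,0],[0,0,0],1],[[0,0.86,0],[0,0,0],1],[[0,0.92,0],[0,0,0],1],[[0,0.949,0],[0,0,0],1]]'

```text
time_s: 8.52
ee_pos: [525.8, -108.0, 216.9]
ee_rot: [-90.0, 0.0, -91.5]
force: [-0.5, 1.6, 2.5]
gripper_width: 9.8
```

Emit:
carry_out --increments '[[[0,0,0],[0,0,0],1],[[0,0,0],[0,0,0],1],[[0,0,0],[0,0,0],0.4],[[0,0,0],[0,0,0],0.4],[[0,0,0],[0,0,0],0.4],[[0,0,0],[0,0,0],0.4],[[0,0,0],[0,0,0],0.4],[[0,0,0],[0,-30,0],0.4],[[0,0,0],[0,-65,0],0.4],[[0,0,0],[0,-65,0],0.4]]'

```text
time_s: 9.35
ee_pos: [527.9, -108.8, 287.3]
ee_rot: [-89.3, -0.1, -91.4]
force: [1.0, 0.3, 0.3]
gripper_width: 54.3
```

```bash
python3 go.py 504 -8 370 -23.5
```

```text
t 9.35 pos [ 527.9 -108.8  287.3] [-89.3  -0.1 -91.4] F [1.  0.3 0.3] w 54.3 q [-13.  21. 104.   0.  54.  79.]
turn [-0.0088 -1.1848  0.0088] shift [-100.   -83.2  -25.4]
```

Emit:
carry_out --increments '[[[0,-0.12,0],[-10,-30,0],0.4],[[0,-0.24,0],[-30,-60,-10],0.4],[[0,-0.36,0],[-60,-63,-20],0.4],[[0,-0.48,0],[-99,-63,-26],0.4],[[0,-0.6,0],[-99,-63,-26],0.4],[[0,-0.72,0],[-99,-63,-26],0.4],[[0,-0.84,0],[-99,-63,-26],0.4],[[0,-0.96,0],[-99,-63,-26],0.4],[[0,-1.08,0],[-99,-63,-26],0.4],[[0,-1.185,0],[-99,-63,-26],0.4]]'

```text
time_s: 10.18
ee_pos: [502.3, -8.6, 344.5]
ee_rot: [-90.0, -0.0, -23.1]
force: [0.5, 0.0, 0.3]
gripper_width: 54.9
```

Emit:
carry_out --increments '[[[0,0,0],[0,0,0],0.4],[[0,0,0],[0,0,0],0.4]]'

```text
time_s: 10.35
ee_pos: [502.3, -8.7, 344.5]
ee_rot: [-90.0, 0.0, -23.6]
force: [-0.1, -0.2, 0.6]
gripper_width: 54.4
```

```bash
python3 look.py pics/w5.png; python3 go.py 529.3 51 216.5 -23.3
```

```text
centre (527.2574462890625, -28.00223159790039) diam (224.80780029296875, 226.07688903808594) z 8.018222250607863 w 54.369905937421464
n258 c(503.2,-106.7) r82.3 size 20x10 dir 177.8 bearing -107.0 ccw-from-rim 14.8 ztop 54
n1174 c(607.1,-29.8) r79.9 size 63x11 dir 88.9 bearing -1.3 ccw-from-rim 0.1 ztop 55
n573 c(447.9,-22.1) r79.6 size 56x10 dir 88.3 bearing 175.8 ccw-from-rim 2.5 ztop 54
n787 c(529.2,51.5) r79.5 size 63x9 dir 66.4 bearing 88.6 ccw-from-rim 67.8 ztop 55
t 10.4 pos [502.3  -8.7 344.6] [-90.    0.  -23.6] F [-0.9  1.   0.2] w 54.6 q [ -2.  15. 104.   0.  61.  21.]
turn [-0.     -0.0058 -0.0001] shift [  0.8 128.1  65.5]
```

Emit:
carry_out --increments '[[[0,0,0],[0.5,40,66],0.4],[[0,0,0],[0.5,40,66],0.4],[[0,0,0],[0.5,60,66],0.4],[[0,0,0],[0.5,80,66],0.4],[[0,0,0],[0.5,100,66],0.4],[[0,0,0],[0.5,118,66],0.4],[[0,0,0],[0.5,128,66],0.4],[[0,0,0],[0.5,128,66],0.4],[[0,0,0],[0.5,128,66],0.4]]'

```text
time_s: 11.15
ee_pos: [529.3, 51.6, 216.7]
ee_rot: [-90.0, 0.0, -23.5]
force: [-0.5, -0.3, 0.3]
gripper_width: 54.7
```

Emit:
carry_out --increments '[[[0,0,0],[0,0,0],0.9],[[0,0,0],[0,0,0],0.9],[[0,0,0],[0,0,0],0.9],[[0,0,0],[0,0,0],1],[[0,0,0],[0,0,0],1],[[0,0,0],[0,0,0],1],[[0,0,0],[0,0,0],1],[[0,0,0],[0,0,0],1]]' --force 15

```text
time_s: 11.82
ee_pos: [529.7, 51.5, 217.0]
ee_rot: [-90.0, -0.1, -23.5]
force: [2.5, -2.9, -0.6]
gripper_width: 9.9
```

```bash
python3 go.py 529.2 51.5 216 -91.4
```

```text
t 11.82 pos [529.7  51.5 217. ] [-90.   -0.1 -23.5] F [ 2.5 -2.9 -0.6] w 9.9 q [  4.  25. 110.  -0.  45.  28.]
turn [-0.0016  1.1858  0.0017] shift [-0.4  1.  -0.1]
```

Emit:
carry_out --increments '[[[0,0.11,0],[0,0,0],1],[[0,0.22,0],[0,0,0],1],[[0,0.33,0],[0,0,0],1],[[0,0.44,0],[0,0,0],1],[[0,0.55,0],[0,0,0],1],[[0,0.66,0],[0,0,0],1],[[0,0.77,0],[0,0,0],1],[[0,0.88,0],[0,0,0],1],[[0,0.99,0],[0,0,0],1],[[0,1.1,0],[0,0,0],1]]'

```text
time_s: 12.65
ee_pos: [529.4, 51.9, 216.9]
ee_rot: [-89.9, 0.0, -86.8]
force: [0.3, 1.1, 0.2]
gripper_width: 9.9
```

```bash
python3 go.py 529.2 51.5 216 -91.4
```

```text
t 12.65 pos [529.4  51.9 216.9] [-89.9   0.  -86.8] F [0.3 1.1 0.2] w 9.9 q [  4.  25. 110.   0.  45.  91.]
turn [-0.0009  0.0797 -0.0007] shift [ 0.4  0.9 -0.2]
```

Emit:
carry_out --increments '[[[0,0.05,0],[0,0,0],1],[[0,0.082,0],[0,0,0],1],[[0,0.082,0],[0,0,0],1],[[0,0.082,0],[0,0,0],0.4],[[0,0.082,0],[0,0,0],0.4],[[0,0.082,0],[0,0,0],0.4],[[0,0.082,0],[0,0,0],0.4],[[0,0.082,0],[0,0,0],0.4],[[0,0.082,0],[0,-30,0],0.4],[[0,0.082,0],[0,-65,0],0.4]]'

```text
time_s: 13.48
ee_pos: [528.1, 51.5, 280.1]
ee_rot: [-90.4, -0.0, -91.2]
force: [1.6, 1.0, 0.3]
gripper_width: 53.3
```

```bash
python3 go.py 440 -30 400 -90
```

```text
t 13.48 pos [528.1  51.5 280.1] [-90.4  -0.  -91.2] F [1.6 1.  0.3] w 53.3 q [  4.  21. 106.   0.  54.  96.]
turn [ 0.0072 -0.0211  0.0006] shift [  83.5 -119.2  -87.2]
```

Emit:
carry_out --increments '[[[0,0,0],[0,-40,0],0.4],[[0,0,0],[84,-140,-126],0.4],[[0,0,0],[84,-140,-126],0.4],[[0,0,0],[84,-140,-126],0.4],[[0,0,0],[84,-140,-126],0.4],[[0,0,0],[84,-140,-126],0.4],[[0,0,0],[84,-140,-126],0.4],[[0,0,0],[84,-140,-126],0.4],[[0,0,0],[84,-140,-126],0.4],[[0,0,0],[84,-140,-126],0.4]]'

```text
time_s: 14.32
ee_pos: [402.3, -29.2, 420.5]
ee_rot: [-90.1, 0.0, -91.2]
force: [0.6, 0.2, -0.2]
gripper_width: 54.3
```

```bash
python3 look.py pics/w6.png; python3 go.py 440 -30 400 -90
```

```text
centre (520.6572265625, -27.646188735961914) diam (210.1538848876953, 228.5608367919922) z 8.059513927801333 w 54.289602961499256
n816 c(524.8,-107.8) r78.0 size 63x10 dir 178.6 bearing -93.1 ccw-from-rim 1.7 ztop 55
n526 c(447.6,-25.6) r81.5 size 63x10 dir 88.6 bearing 176.9 ccw-from-rim 1.7 ztop 55
n853 c(528.9,51.8) r81.8 size 63x11 dir 178.5 bearing 90.1 ccw-from-rim -1.6 ztop 55
t 14.37 pos [402.3 -29.2 420.5] [-90.1   0.  -91.2] F [0.1 0.3 0.3] w 54.6 q [ -6.   2. 108.   0.  70.  85.]
turn [ 0.0024 -0.0202 -0.0005] shift [ 0.1 20.4 37.8]
```

View pics/w6.png

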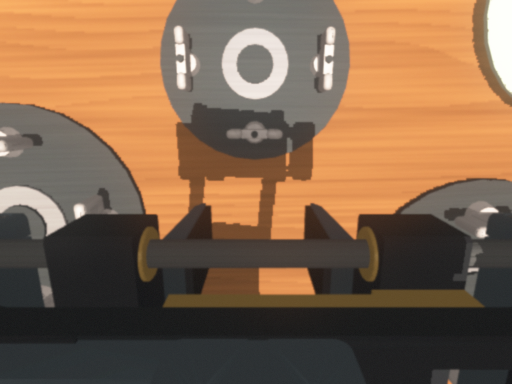

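The picture shows c (328,60) and d (182,58) lying along the rim, square to a (255,133). They measure 178.6° and 178.5° against a rim line of 178.6°. b measured 88.9° against 88.6° earlier.

```bash
python3 -c "
from workcell import env
print(env.job_done())"
```

```text
the job is handed in; nothing more can be done
None
```

I tightened the three loose nuts on the smallest flange, centred near (527, -28) mm, in the order b, c, d, and handed the job in at about 14.4 s. For each nut I gripped the wings with 15 N, turned them clockwise about 63°, 54° and 68° in turn, then opened the gripper and lifted straight up.

- **Final angles:** the last wrist-camera checks put all three nuts within about half a degree of the rim line. Nut b read 88.9° against 88.6°, c 178.6° against 178.6°, and d 178.5° against 178.6°. Tight nut a still reads 88.6°.
- **Forces:** tool force readings, taken at the end of each move, stayed around 4 N or less. The gripper was clear of everything at hand-in.
- **Checks that disagreed:** the ellipse fit of the flange was unreliable in views where the gripper hid part of it. I took the rim directions from nut a and the line between c and d instead. Nut b was out of frame in the last picture, so its figure is from the view taken just before d was turned.

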